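# Change the tap over to the fresh keg

## Task

The keg that wears the tap is empty: free the tap by pulling up its release collar, draw it off, and fit it on the post of the fresh keg, whose dust cap has to come off first. Turn the tap, spout on the side away from that keg's handle, until its socket drops over the post's hidden square foot, then press it fully home so that it locks with its collar down. Finish with the dust cap sitting right down over the empty keg's post, and leave the other things where they are.

Things in the scene. Friction and masses are not known exactly. Their poses are not given: they have to be found in the camera images.
- tap: Dispensing tap with quick coupling, 0.33 kg, 68 mm tall, locked on the empty keg's post at the start. Origin: centre of its lower rim; z up the coupling's axis; spout along its own -x, thin black lever along +x (to 44 mm off axis, 72 mm up). Skirt 40 mm in diameter with a square socket 22.4 mm wide (sides along x and y), collar, shoulder 39 mm wide to 46 mm up, barrel 30 mm in diameter.
- tap_collar (a joint): Lift of the release collar along the tap; 0 = down, claws inside shut under the post's head (pulling the barrel will not free it); 0.006 m = up, claws open. Sprung: 6 N to start, 11 N at full lift; pulling on (plus the tap's weight) then draws the tap off the post. Does not turn on the body.
- collar_mid (a point): Middle of the black ribbed release collar, on the axis, 28 mm above the tap's origin at rest. The collar is 20 mm tall, 48 mm in diameter, 51 mm over its rims.
- tap_top (a point): Centre of the tap's flat top, 25 mm across, 68 mm above its origin. To lock, push the body down here with 10 to 15 N until the rim sits on the lid: the collar jumps up and snaps down again. A push on the collar only keeps the claws shut, and so does anything that stops the collar from rising.
- tap_spout (a point): Mouth of the spout, 70 mm from the axis on the tap's -x side, 31 mm above its origin; the spout is 12 mm thick and its straight part runs 55 mm above the origin.
- dust_cap: White ribbed plastic dust cap, 38 mm outer and 32 mm inner diameter, 41 mm tall, 30 g, open below; at the start loose over the fresh keg's post (lifts straight off). Origin: centre of its lower rim; z up.
- empty_keg: Small steel keg wearing the tap at the start; fixed. Origin: centre of its underside. Body 122 mm in diameter, tapering above 74 mm to a knurled lid 62 mm in diameter, top 140 mm up. A black carrying handle, 10 mm thick, stands out along the keg's +x, 28 to 99 mm off the axis, its top 165 mm up: keep fingers off it.
- empty_keg_seat (a point): Centre of the empty keg's lid top, axes as the keg's. Here stands the post, 33 mm tall: square foot 20 x 20 mm, 16 mm tall; stem 13 mm thick; from 24 mm up a round head 19 mm in diameter with a nose tapering to 10 mm. The foot is in line with the tap on it.
- fresh_keg: The full keg, same shape and sizes as the empty one, with the dust cap over its post at the start; fixed. Origin: centre of its underside; lid top 140 mm up; handle along its own +x.
- fresh_keg_seat (a point): Centre of the fresh keg's lid top, axes as the keg's; same post, but its square foot is turned by an unknown angle. A tap out of line rests on the foot, 16 mm above the lid, loosely guided by the head. Within about 5 degrees of line it drops some 6 mm till its claws meet the nose; the last 10 mm need the push on the top.
- jigger: two-ended brass spirit measure, 47 mm across, 100 mm tall; stands on the worktop as a bystander. Origin: centre of its underside
- shaker: steel cocktail shaker, 86 mm across, 216 mm tall; stands on the worktop as a bystander. Origin: centre of its underside
- tumbler: cut glass tumbler, 77 mm across, 94 mm tall; stands on the worktop as a bystander. Origin: centre of its underside
- tumbler_b: second cut glass tumbler, 77 mm across, 94 mm tall; stands on the worktop as a bystander. Origin: centre of its underside
- loose_lime: whole lime, 57 mm across; lies on the worktop as a bystander. Origin: centre of its underside
- citrus_press: hinged hand press for limes, 77 x 232 x 64 mm, long side along its own y; lies on the worktop as a bystander. Origin: centre of its underside
- opener: flat brass bottle opener, 38 x 142 x 8 mm, long side along its own y; lies on the worktop as a bystander. Origin: centre of its underside
Mind the look-alikes: they are no part of the job. There is more than one size of the dust_cap; the job needs the smaller.

How it is judged:
By the outcome, as a careful person would: the job done as asked, in the order asked, and still so for the second after the job is handed in, with the robot touching nothing.
It also fails if it takes over 72 s, if anything falls off the work surface, if the arm or the gripper's body presses on something with over 40 N, if the wrist force passes 120 N, or if a joint passes its speed limit or range.

## Robot

A 6-joint arm with a two-finger parallel gripper is mounted at the origin on a cart in front of the work surface, level with it; the furniture and walls round the work are solid. World frame = base frame: x ahead of the robot, y to its left, z up, the work surface at z = 0. Lengths are in m, angles in rad, forces in N, time in s.
With the tool pointing down it reaches from about 0.3 to 0.75 m from the base axis. Payload 8.5 kg.
Tool frame: the origin (TCP) lies where the fingers leave the gripper's body, on its centre line; the fingertips stand 73 mm ahead of it and the grasp point (between the pads) lies 54 mm ahead of it; x points along the fingers, z is the direction in which the jaws open and shut, and the axes are right-handed (so a half turn about x gives the same grasp; the last joint's range is limited). The gripper opens to 85 mm and grips with 20 to 120 N. Pads are 22 mm wide; open, the fingers measure 114 mm over their backs; the gripper's body (76 mm by 85 mm) begins 54 mm behind the grasp point. The pads swing forward as they close: fully open they stand 13 mm farther back than shut.
Start: joints at [-1.401, 0.381, 1.297, -0, 1.464, -0.215], TCP at [0.206, -0.51, 0.304] pointing down, gripper open.
Joint ranges: [-3.11, 3.11], [-0.89, 2.33], [0.22, 2.48], [-1.42, 4.56], [0.17, 2.85], [-2.88, 2.88]. Speed limits (rad/s): [2.39, 2.39, 3.14, 3.14, 3.14, 3.14].

## Interface

Orientations are given as a 3x3 rotation matrix whose columns are the frame's x, y, z axes.
In Python, from workcell import get_obs, viewer, finish_job gives the robot as it stands.
- The arm moves only by the tool servo_tool, never from a script. Its argument "commands" is one flat list of numbers, 5 for each row, row after row: the shift along the tool's x, y, z as a fraction of full scale, then the turn about the tool's x as a fraction of full scale, then the opening, from 0 (shut) to 1 (fully open). In form: [dx, dy, dz, twist, claw, dx, dy, dz, twist, claw, ...]. A call has 1 to 5 rows; each row is the pose to reach, as a shift and turn from the pose commanded when the call began, along the tool's axes at that moment, turning the shorter way round; what a row does not reach only later rows make up. Full scale, the value 1, is 0.75 m for a shift and 180 degrees for a turn. A row lasts 1/12 s, in which the tool goes at most 41.7 mm and 7.16 degrees, less where a joint would pass 70% of its speed; a pose out of reach is approached as far as the arm can. A call with a number of a shift or a turn outside -1 to 1 is refused whole. A call with a gripper value outside its range is refused whole. The fingers move at their own pace and stop on an object; "force" is the grip in N (left out, the last holds). Time passes only in rows, so rows that repeat a pose let the fingers close. It gives the time, the measured TCP pose, the force and the opening at its end, in the units of the state.
- get_obs(): the state, without advancing time (a new reading comes with each control period).
- viewer.read_camera(name): name is "scene" or "top" or "wrist"; returns (picture, depth): 480x640x3 uint8, red, green, blue; 480x640 float32, m along the optical axis (not along the pixel's ray), 0 where there is no reading.
- viewer.camera_info(name): a dict with "mtx" (3x3 intrinsics, pixels), "rvec" (rotation vector, rad) and "tvec" (3), from world to camera coordinates, as OpenCV has them; the wrist camera has in their place "hand_eye" (4x4, takes a point from camera to tool coordinates, whose origin is the TCP and whose axes are the tool frame's). Camera axes: x right, y down, z forward; pixel columns grow to the right and rows downward; lengths in m; the calibration is good to about 2 mm. A picture is of the moment at which its call begins: read the wrist's pose just before it. camera_info takes no time and is no camera call.
- finish_job(): hands the job in, once; it reports no verdict.
Trained networks look in the newest picture that a camera, given by its name, has taken for a name from the list of things; names that differ only in an ending like _2 or _b are one class to them, and where a whole thing is asked for, a point or a joint stands for the part that bears it (a point fixed in the world has none). Each returns a list of dicts, best first, with "p" (0 to 1); they miss things now and then, are a little off and sometimes report something else, mostly with a low value. They report only what shows in the picture. A call takes as long as a camera call. They do not tell look-alikes from the thing itself.
- viewer.boxes_of(camera, target): "extent" ([centre column, centre row, width, height] in pixels, round what is visible of it).
- viewer.spot_point(camera, target): "centre" ([row, column] in pixels: a listed point, or the origin of a listed thing).
The state is a dict: "time_s": time; "joint_pos": joint angles; "joint_velocities": joint speeds; "joint_torque": joint torques, N m; "tcp_pos": TCP position; "orientation": TCP orientation; "contact_force": force on the tool from outside, world axes, zero at the start; "ft_torque": the same for the moment, N m; "gripper_width": opening from 0.0 (shut) to 1.0 (fully open).
Only numpy, scipy, OpenCV 4.12 (cv2) and the standard library are available. Lean on these libraries where they do the work, as an engineer would, in place of code of your own. Each camera call takes 0.05 s, during which the arm holds its last target.

## Working session

There is one attempt and no reset: what is moved stays moved. The work goes in short steps, Python scripts to look and compute and a tool call to move; the robot and the scene stay as the last step left them, time stands still between calls to the robot, and variables do not carry over. Pictures are saved under pics/ and viewed, and the job is handed in when it is done.

Besides the shell and the picture viewer there is one more tool, called after ">>>" by a JSON object that holds its "api" and its "payload". servo_tool: Moves the arm, as the interface text tells. Shift numbers are shares of 0.75 m and turn numbers shares of 180 degrees, none past 1 either way. Its arguments: {"type":"object","properties":{"commands":{"type":"array","items":{"type":"number","minimum":-1,"maximum":1}},"force":{"type":"number"}},"required":["commands"]}

```bash
ls; mkdir -p pics
cat > h.py <<'E'
import numpy as np, cv2
from workcell import get_obs, viewer, finish_job
def shot(cam,name=None):
    o=get_obs(); img,d=viewer.read_camera(cam)
    if name: cv2.imwrite('pics/%s.png'%name,cv2.cvtColor(img,cv2.COLOR_RGB2BGR))
    return o,img,d
def cam(camn,o=None):
    ci=viewer.camera_info(camn); K=np.array(ci['mtx'])
    if 'hand_eye' in ci:
        T=np.eye(4);T[:3,:3]=np.array(o['orientation']);T[:3,3]=o['tcp_pos']
        return K,T@np.array(ci['hand_eye'])
    R=cv2.Rodrigues(np.array(ci['rvec'],float))[0];T=np.eye(4);T[:3,:3]=R;T[:3,3]=np.ravel(ci['tvec'])
    return K,np.linalg.inv(T)
def cloud(camn,d,o=None):
    K,T=cam(camn,o);v,u=np.mgrid[:480,:640]
    P=np.stack([(u-K[0,2])*d/K[0,0],(v-K[1,2])*d/K[1,1],d],-1)
    W=P@T[:3,:3].T+T[:3,3];W[d<=0]=np.nan;return W
def atz(camn,u,v,z,o=None):
    K,T=cam(camn,o);r=T[:3,:3]@np.array([(u-K[0,2])/K[0,0],(v-K[1,2])/K[1,1],1.]);c=T[:3,3]
    return c+r*(z-c[2])/r[2]
def proj(camn,p,o=None):
    K,T=cam(camn,o);q=np.linalg.inv(T)@np.append(p,1);return (K@q[:3])[:2]/q[2]
E
python3 - <<'E'
from h import *
np.set_printoptions(precision=4,suppress=True)
o=get_obs();print(o)
for c in ['scene','top','wrist']:
    o,i,d=shot(c,c+'0');K,T=cam(c,o);print(c,K.tolist(),T)
    if c=='wrist':continue
    np.save(c+'0.npy',cloud(c,d,o))
    for t in ['tap','dust_cap','empty_keg','fresh_keg']:
        print(t,[(np.round(b['extent']).tolist(),round(b['p'],2)) for b in viewer.boxes_of(c,t)][:4])
    for t in ['collar_mid','tap_top','tap_spout','fresh_keg_seat','fresh_keg','empty_keg','dust_cap']:
        print(t,[(np.round(b['centre']).tolist(),round(b['p'],2)) for b in viewer.spot_point(c,t)][:4])
E
```

```text
pics
{'time_s': 0.0, 'joint_pos': array([-1.4013,  0.3812,  1.2983,  0.    ,  1.4636, -0.2153]), 'joint_velocities': array([-0.002 , -0.0008, -0.0011,  0.0004,  0.0006,  0.0007]), 'joint_torque': array([  0.0019, -44.8465, -23.1279,  -0.0001,   0.0047,   0.    ]), 'tcp_pos': array([ 0.2064, -0.5096,  0.3033]), 'orientation': array([[-0.0002,  0.9269,  0.3754],
       [ 0.0015,  0.3754, -0.9269],
       [-1.    ,  0.0003, -0.0014]]), 'contact_force': array([-0.1601,  0.5756,  0.3953]), 'ft_torque': array([-0.0168,  0.0006,  0.0411]), 'gripper_width': 0.9994358441034283}
scene [[597.9972579620074, 0.0, 317.98593616895056], [0.0, 597.9972579620074, 245.65609583258748], [0.0, 0.0, 1.0]] [[-0.8949 -0.3279  0.3028  0.089 ]
 [-0.4461  0.6334 -0.6323  0.8876]
 [ 0.0155 -0.7009 -0.7131  1.1671]
 [ 0.      0.      0.      1.    ]]
tap [([364.0, 197.0, 39.0, 35.0], 0.96)]
dust_cap [([291.0, 241.0, 20.0, 26.0], 0.97), ([288.0, 297.0, 17.0, 24.0], 0.65), ([186.0, 323.0, 44.0, 78.0], 0.6)]
empty_keg [([354.0, 223.0, 45.0, 81.0], 0.6)]
fresh_keg [([284.0, 320.0, 65.0, 79.0], 0.65)]
collar_mid [([19
[... 629 characters left out ...]
25.0, 20.0], 0.71), ([242.0, 251.0, 18.0, 16.0], 0.51)]
empty_keg [([388.0, 246.0, 48.0, 63.0], 0.62)]
fresh_keg [([248.0, 242.0, 48.0, 64.0], 0.74)]
collar_mid [([250.0, 392.0], 0.6), ([256.0, 387.0], 0.35)]
tap_top [([254.0, 394.0], 0.65)]
tap_spout [([282.0, 394.0], 0.77)]
fresh_keg_seat [([250.0, 240.0], 0.98)]
fresh_keg [([251.0, 252.0], 0.9)]
empty_keg [([254.0, 386.0], 0.94)]
dust_cap [([197.0, 351.0], 0.64), ([248.0, 240.0], 0.56)]
wrist [[358.5805039258482, 0.0, 321.15122925824994], [0.0, 358.5805039258482, 240.88272245853935], [0.0, 0.0, 1.0]] [[ 0.3752 -0.891  -0.2558  0.2718]
 [-0.927  -0.3602 -0.1047 -0.4835]
 [ 0.0012  0.2764 -0.961   0.374 ]
 [ 0.      0.      0.      1.    ]]
```

View pics/scene0.png

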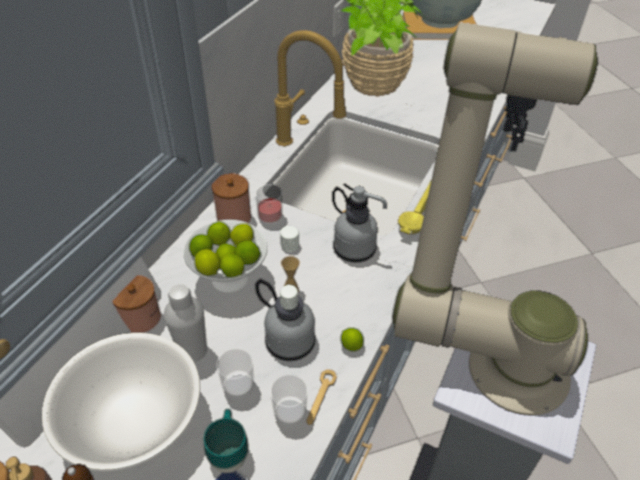

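View pics/top0.png

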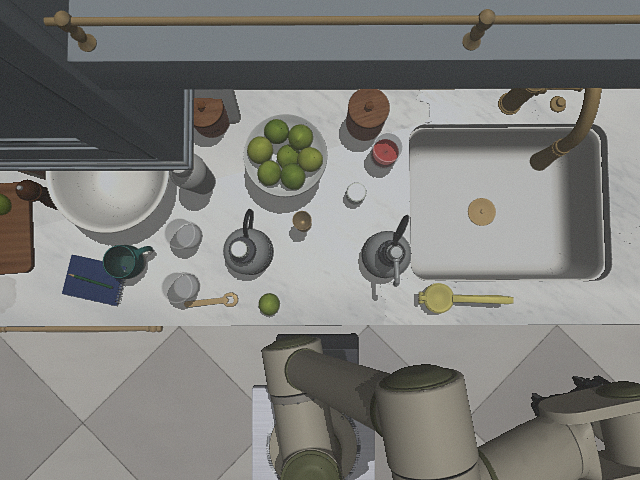

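Run:
```python
from h import *
np.set_printoptions(precision=4,suppress=True)
print('fseat top',atz('top',240,250,.14),'cap top',atz('top',240,248,.181),'kegbase',atz('top',252,251,0))
print('tap top',atz('top',394,254,.208),'spout',atz('top',394,282,.171),'ebase',atz('top',386,254,0))
print('scene fseat',atz('scene',290,303,.14),atz('scene',362,199,.168),'spout',atz('scene',383,208,.171))
W=np.load('top0.npy')
for n,(u0,u1,v0,v1) in dict(cap=(225,260,235,268),tap=(375,412,230,295)).items():
    w=W[v0:v1,u0:u1].reshape(-1,3);
    for a,b in [(.155,.19),(.176,.19),(.195,.22),(.15,.17)]:
        s=w[(w[:,2]>a)&(w[:,2]<b)]
        if len(s):print(n,a,b,len(s),s.mean(0),np.median(s,0),s.min(0),s.max(0))
for c in ['scene0','top0']:
    im=cv2.imread(f'pics/{c}.png')
    a=im[170:360,230:410] if c=='scene0' else im[180:300,215:425]
    cv2.imwrite(f'pics/{c}c.png',cv2.resize(a,None,fx=3.8 if c=='top0' else 3.1,fy=3.8 if c=='top0' else 3.1,interpolation=cv2.INTER_CUBIC))
```

```text
fseat top [0.5018 0.1657 0.14  ] cap top [0.5047 0.1585 0.181 ] kegbase [0.5046 0.1588 0.    ]
tap top [ 0.4893 -0.1852  0.208 ] spout [ 0.4268 -0.1901  0.171 ] ebase [ 0.4957 -0.1958  0.    ]
scene fseat [0.501  0.1634 0.14  ] [ 0.4882 -0.1987  0.168 ] spout [ 0.4267 -0.1883  0.171 ]
cap 0.155 0.19 248 [0.5027 0.16   0.178 ] [0.5025 0.1593 0.1799] [0.4845 0.1422 0.155 ] [0.5209 0.1797 0.1883]
cap 0.176 0.19 204 [0.5035 0.1618 0.1802] [0.5036 0.1612 0.1803] [0.4866 0.1435 0.1761] [0.5208 0.1797 0.1883]
cap 0.15 0.17 26 [0.499  0.1498 0.1603] [0.4985 0.1467 0.1589] [0.4846 0.1422 0.1502] [0.5193 0.1764 0.1695]
tap 0.155 0.19 235 [ 0.4934 -0.1872  0.1767] [ 0.4945 -0.1819  0.178 ] [ 0.4178 -0.2158  0.1559] [ 0.5463 -0.1648  0.1898]
tap 0.176 0.19 158 [ 0.4914 -0.1868  0.1812] [ 0.4935 -0.1812  0.1797] [ 0.418 -0.215  0.176] [ 0.5175 -0.1648  0.1898]
tap 0.195 0.22 330 [ 0.4842 -0.1896  0.2038] [ 0.4892 -0.1899  0.2041] [ 0.4254 -0.2038  0.1955] [ 0.5378 -0.1753  0.214 ]
tap 0.15 0.17 55 [ 0.5191 -0.1947  0.1591] [ 0.5329 -0.2061  0.1589] [ 0.4701 -0.2158  0.15  ] [ 0.5463 -0.1653  0.1696]
```

View pics/scene0c.png

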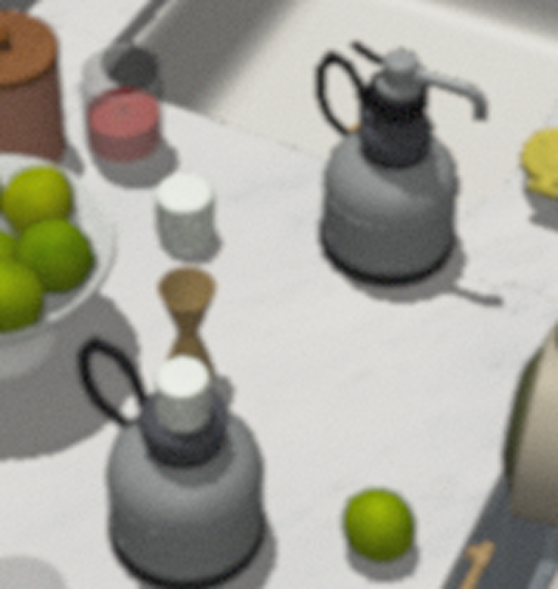

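View pics/top0c.png

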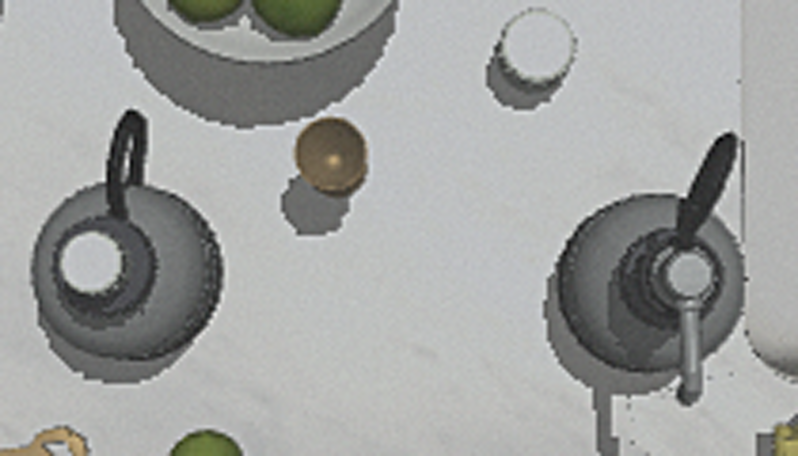

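View pics/wrist0.png

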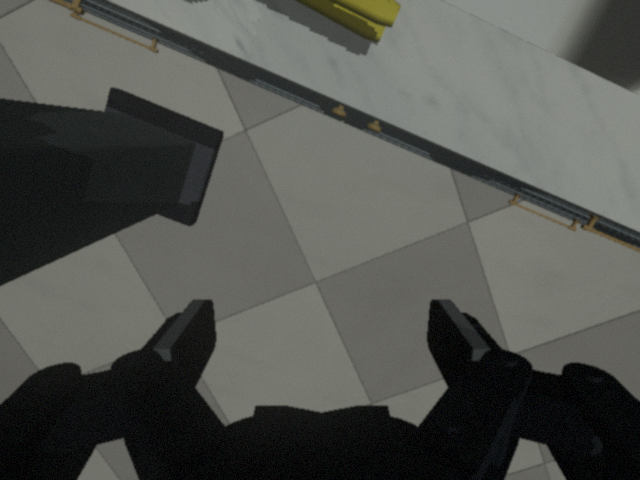

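>>> {"api": "servo_tool", "payload": {"commands": [-0.036,0.487,-0.263,0.1,1,-0.036,0.487,-0.263,0.1,1,-0.036,0.487,-0.263,0.1,1,-0.036,0.487,-0.263,0.1,1,-0.036,0.487,-0.263,0.1,1]}}

```text
time_s: 1.67
tcp_pos: [0.3382, -0.3498, 0.3176]
orientation: [[0.0, 0.998, 0.07], [-0.0, 0.07, -0.998], [-1.0, 0.0, 0.0]]
contact_force: [0.8, -1.4, 0.2]
gripper_width: 0.998
```

```bash
cat >> h.py <<'E'
import sys
def go(p,yaw=None,o=None):
    # yaw (deg) of tool y axis
    o=o or get_obs();R=np.array(o['orientation']);t=np.array(o['tcp_pos'])
    d=R.T@(np.array(p)-t);y0=np.degrees(np.arctan2(R[1,1],R[0,1]))
    tw=0 if yaw is None else -((yaw-y0+180)%360-180)
    print('tcp',np.round(t,4),'yaw %.2f'%y0,'move',np.round(np.append(d/.75,tw/180),4).tolist(),'rows %.1f'%max(np.linalg.norm(d)/.0417,abs(tw)/7.16),'t %.2f'%o['time_s'],'F',np.round(o['contact_force'],1),'w %.3f'%o['gripper_width'])
if __name__=='__main__':
    a=list(map(float,sys.argv[1:])); go(a[:3],a[3] if len(a)>3 else None)
E
python3 h.py .47 -.19 .33 4
python3 - <<'E'
from h import *
W=np.load('top0.npy')
im=cv2.cvtColor(cv2.imread('pics/top0.png'),cv2.COLOR_BGR2RGB).astype(int)
dark=im.max(-1)<55
for n,c in dict(f=(.503,.161),e=(.494,-.19)).items():
    r=np.hypot(W[...,0]-c[0],W[...,1]-c[1])
    m=dark&(r>.045)&(r<.115)&(W[...,2]>.08)&(W[...,2]<.19)&(W[...,0]>c[0])
    p=W[m];a=np.degrees(np.arctan2(p[:,1]-c[1],p[:,0]-c[0]));print(n,len(p),np.median(a),np.percentile(a,[10,90]),p[:,2].min(),p[:,2].max(),r[m].max())
E
```

```text
tcp [ 0.3382 -0.3498  0.3176] yaw 3.99 move [-0.0166, 0.1902, -0.2003, -0.0] rows 5.0 t 1.67 F [ 0.8 -1.4  0.2] w 0.998
f 121 -9.88771553828722 [-12.53833707  -6.7900719 ] 0.08518607255011101 0.1672422698556506 0.09691359313972207
e 101 -21.514351259222646 [-24.44546588 -19.49136854] 0.0840531069458379 0.1673574206881152 0.0963154027207695
```

>>> {"api": "servo_tool", "payload": {"commands": [-0.0166,0.19,-0.2,0,1,-0.0166,0.19,-0.2,0,1,-0.0166,0.19,-0.2,0,1,-0.0166,0.19,-0.2,0,1,-0.0166,0.19,-0.2,0,1]}}

```text
time_s: 2.08
tcp_pos: [0.4699, -0.1898, 0.3301]
orientation: [[0.0, 0.998, 0.071], [-0.0, 0.071, -0.998], [-1.0, 0.0, 0.0]]
contact_force: [0.3, -1.6, 1.0]
gripper_width: 1.002
```

Run:
```python
from h import *
np.set_printoptions(precision=4,suppress=True)
o,i,d=shot('wrist','w1');W=cloud('wrist',d,o);np.save('w1.npy',W)
print(o['tcp_pos'],o['time_s'])
for t,z in [('tap_top',.208),('tap_spout',.171)]:
    for b in viewer.spot_point('wrist',t)[:2]: print(t,b,atz('wrist',b['centre'][1],b['centre'][0],z,o))
for p in [(.494,-.19,.208),(.494,-.19,.14)]: print(proj('wrist',p,o))
```

```text
[ 0.4699 -0.1898  0.3301] 2.0833
tap_top {'centre': [223.0, 325.2], 'p': 0.58} [ 0.4956 -0.1906  0.208 ]
tap_spout {'centre': [306.6, 318.0], 'p': 0.96} [ 0.4266 -0.191   0.171 ]
[323.9645 225.7533]
[323.1306 203.9468]
```

View pics/w1.png

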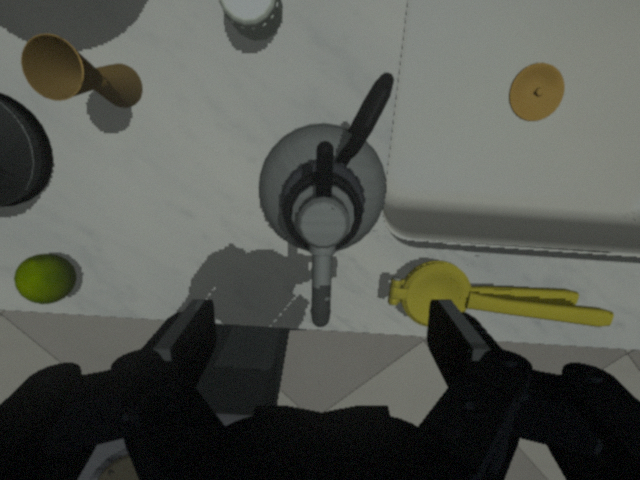

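Run:
```python
from h import *
np.set_printoptions(precision=4,suppress=True)
W=np.load('w1.npy')
o={'orientation':np.array([[0,.9975,.071],[0,.071,-.9975],[-1,0,0]]),'tcp_pos':np.array([.4699,-.1898,.3301])}
R=W[...,:2]-np.array([.4955,-.19]);r=np.hypot(*np.moveaxis(R,-1,0))
m=(r<.02)&(W[...,2]>.2);p=W[m];print('top',len(p),np.percentile(p,[5,50,95],axis=0),p.mean(0))
for c,rad in (((.494,-.19),.0235),((.503,.161),0)):
  for n,(a,b,r0,r1,x0,x1) in dict(spout=(.18,.202,.03,.08,-1,0),lever=(.19,.225,.02,.05,0,1)).items():
    dx=W[...,0]-.4955
    m=(W[...,2]>a)&(W[...,2]<b)&(r>r0)&(r<r1)&(dx>x0)&(dx<x1);p=W[m]
    if len(p):
      print(n,len(p),p.mean(0),p.min(0),p.max(0))
      l=cv2.fitLine(p[:,:2].astype(np.float32),cv2.DIST_HUBER,0,.001,.001).ravel();print(l,np.degrees(np.arctan(l[1]/l[0])), 'y at .4955',l[3]+(.4955-l[2])*l[1]/l[0])
  break
im=cv2.imread('pics/w1.png');cv2.imwrite('pics/w1c.png',cv2.resize(im[60:340,230:420],None,fx=2.1,fy=2.1))
```

```text
top 16006 [[ 0.4802 -0.2065  0.2069]
 [ 0.4822 -0.191   0.3436]
 [ 0.5009 -0.1744  0.3563]] [ 0.486  -0.1908  0.3242]
spout 1053 [ 0.4475 -0.1916  0.1991] [ 0.4214 -0.1983  0.1879] [ 0.4659 -0.1849  0.202 ]
[ 0.9986  0.053   0.4475 -0.1916] 3.0396128 y at .4955 -0.1890985
lever 722 [ 0.5273 -0.1879  0.207 ] [ 0.5151 -0.193   0.1986] [ 0.539  -0.1833  0.2131]
[ 0.9989  0.0466  0.5273 -0.1879] 2.6734176 y at .4955 -0.18940502
```

View pics/w1c.png

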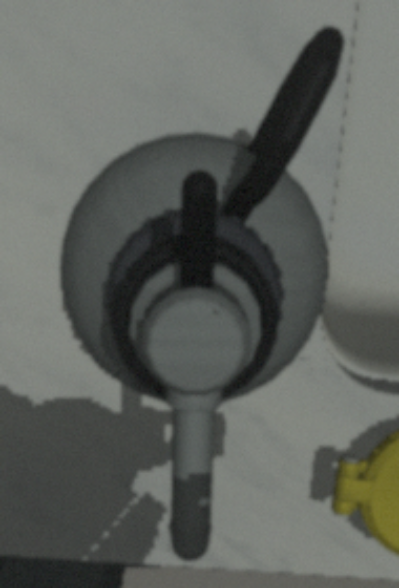

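```bash
python3 - <<'E'
from h import *
W=np.load('w1.npy');r=np.hypot(W[...,0]-.4955,W[...,1]+.19)
m=(r<.016)&(W[...,2]>.2)&(W[...,2]<.212)&(W[...,0]<.508);p=W[m];print(len(p),p.min(0),p.max(0),(p.min(0)+p.max(0))/2,p.mean(0))
E
python3 h.py .475 .161 .33 3
```

```text
2075 [ 0.47955934 -0.20412981  0.20006703] [ 0.50799787 -0.17479891  0.21005633] [ 0.4937786  -0.18946436  0.20506168] [ 0.49556267 -0.18933723  0.20743674]
tcp [ 0.4701 -0.1897  0.3298] yaw 4.32 move [-0.0003, 0.0417, -0.4657, 0.0073] rows 8.4 t 2.23 F [-0.2 -1.6  0.7] w 1.000
```

>>> {"api": "servo_tool", "payload": {"commands": [0,0.042,-0.466,0.007,1,0,0.042,-0.466,0.007,1,0,0.042,-0.466,0.007,1,0,0.042,-0.466,0.007,1,0,0.042,-0.466,0.007,1]}}

```text
time_s: 2.65
tcp_pos: [0.4724, 0.0171, 0.3298]
orientation: [[0.0, 0.999, 0.046], [-0.0, 0.046, -0.999], [-1.0, 0.0, 0.0]]
contact_force: [1.8, -0.4, 0.2]
gripper_width: 1.001
```

```bash
python3 h.py .475 .161 .33 3
```

```text
tcp [0.4724 0.0171 0.3298] yaw 2.66 move [-0.0003, 0.0123, -0.1915, -0.0019] rows 3.5 t 2.65 F [ 1.8 -0.4  0.2] w 1.001
```

>>> {"api": "servo_tool", "payload": {"commands": [0,0.0123,-0.1915,0,1,0,0.0123,-0.1915,0,1,0,0.0123,-0.1915,0,1,0,0.0123,-0.1915,0,1]}}

```text
time_s: 2.98
tcp_pos: [0.4748, 0.163, 0.3298]
orientation: [[0.0, 0.999, 0.05], [0.001, 0.05, -0.999], [-1.0, 0.0, -0.001]]
contact_force: [-0.1, -0.1, 0.4]
gripper_width: 1.001
```

```bash
python3 - <<'E'
from h import *
np.set_printoptions(precision=4,suppress=True)
o,i,d=shot('wrist','w2');W=cloud('wrist',d,o);np.save('w2.npy',W)
print(o['tcp_pos'],o['time_s'])
r=np.hypot(W[...,0]-.503,W[...,1]-.161)
m=(r<.025)&(W[...,2]>.176)&(W[...,2]<.19);p=W[m];print(len(p),np.percentile(p,[1,99],axis=0),np.percentile(p,[1,99],axis=0).mean(0),p.mean(0))
E
python3 h.py .503 .161 .219 3
```

```text
[0.4748 0.163  0.3298] 2.9833
2741 [[0.4875 0.1457 0.1771]
 [0.5222 0.1802 0.1822]] [0.5049 0.1629 0.1797] [0.5054 0.1629 0.1804]
tcp [0.4748 0.1641 0.3297] yaw 2.95 move [0.1476, 0.0374, 0.0062, -0.0003] rows 2.7 t 3.03 F [-1.7  0.2 -1.6] w 1.002
```

View pics/w2.png

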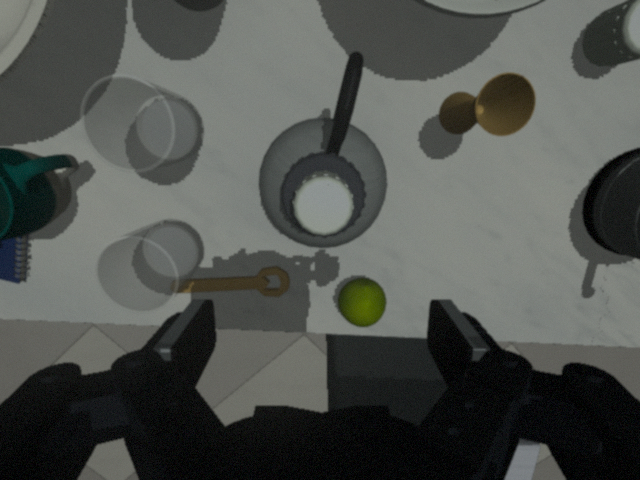

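>>> {"api": "servo_tool", "payload": {"commands": [0.02,0.04,0.002,0,1,0.14,0.04,0.002,0,1,0.14,0.04,0.002,0,1,0.14,0.04,0.002,0,1,0.14,0.04,0.002,0,1]}}

```text
time_s: 3.45
tcp_pos: [0.5048, 0.1593, 0.2232]
orientation: [[-0.005, 0.999, 0.047], [-0.001, 0.047, -0.999], [-1.0, -0.005, 0.0]]
contact_force: [1.0, -0.0, 0.6]
gripper_width: 1.001
```

>>> {"api": "servo_tool", "payload": {"commands": [0,0,0,0,0.3,0,0,0,0,0.3,0,0,0,0,0.3,0,0,0,0,0.3,0,0,0,0,0.3], "force": 25}}

```text
time_s: 3.87
tcp_pos: [0.5056, 0.1605, 0.2266]
orientation: [[0.003, 0.999, 0.049], [0.001, 0.049, -0.999], [-1.0, 0.003, -0.0]]
contact_force: [-1.5, 0.0, 8.0]
gripper_width: 0.444
```

>>> {"api": "servo_tool", "payload": {"commands": [0,0,0,0,0.3,-0.03,0,0,0,0.3,-0.06,0,0,0,0.3,-0.1,0,0,0,0.3,-0.14,0,0,0,0.3]}}

```text
time_s: 4.28
tcp_pos: [0.5049, 0.1604, 0.3316]
orientation: [[0.0, 0.999, 0.049], [-0.0, 0.049, -0.999], [-1.0, 0.0, 0.0]]
contact_force: [0.7, 0.4, -0.2]
gripper_width: 0.442
```

>>> {"api": "servo_tool", "payload": {"commands": [0,0,0,0,0.3]}}

```text
time_s: 4.37
tcp_pos: [0.5062, 0.1606, 0.3363]
orientation: [[0.011, 0.999, 0.049], [0.001, 0.049, -0.999], [-1.0, 0.011, -0.0]]
contact_force: [0.8, 0.2, -1.3]
gripper_width: 0.444
```

Run:
```python
from h import *
np.set_printoptions(precision=4,suppress=True)
o,i,d=shot('wrist','w3');W=cloud('wrist',d,o);np.save('w3.npy',W)
print(o['tcp_pos'],o['time_s'],o['contact_force'])
W0=np.load('top0.npy')
# free region heights map
m=np.isfinite(W0[...,0])
for x in np.arange(.28,.62,.03):
    row=''
    for y in np.arange(.3,-.3,-.03):
        s=m&(abs(W0[...,0]-x)<.015)&(abs(W0[...,1]-y)<.015)
        row+='%4d'%(1000*np.max(W0[s][:,2]) if s.any() else -99)
    print('%.2f'%x,row)
```

```text
[0.5062 0.1606 0.3363] 4.3667 [ 0.7716  0.1738 -1.2512]
0.28  -99 -99 -99 -99 -99 -99 168 195 213 285 369 453 529 661 684 687 687 671 -99 -99
0.31    4   6   4   4   5   5   5   3 167 173 164   5 458 663 685 689 685 667   5   4
0.34    5   8   6   4   5   4  51  50   6   6   4   6   4   6 655 666 665 651   6   5
0.37   93  14  13  12   6  33  58  57   6   5   6   5   6   5   5   5   4   8   6  44
0.40   95   6  11  12   4   7  52  47   5   7   5   6   5   6   5   6   8   6   6  44
0.43   98   5   8   4  15  71   7   4   6   5   5   5   5   5   7  82 202 200   5   7
0.46   94   5   5 107 138 140 105   6   4   5   5   6   5   5  10 109 204 200 103   5
0.49    8   6   5 107 183 188 148  78   6   5   4   7   6   9  85 179 211 210 107  -2
0.52   97   5   4 106 184 183 139  59   4   4   7   6   5   5  73 142 213 187 107   2
0.55   95   5   5  99 107 167 102   5   7 103 101   5   4   6   7  97 207 167   6   4
0.58   96   5   6   5   5 166   5   7   6 104 104   5   5   7   5   7   5 163 162   6
0.61  501 501 499 499 498 145   4   6   5 102 102   4   6   5   7   5   6   6   8   2
```

View pics/w3.png

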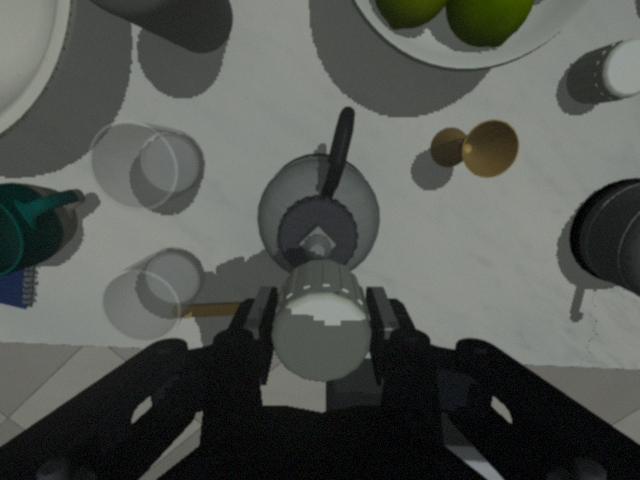

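```bash
python3 h.py .42 0.0 .25 2.8;python3 h.py .42 0.0 .089 2.8
```

```text
tcp [0.5057 0.1605 0.3332] yaw 2.80 move [0.11, -0.1254, 0.2082, 0.0] rows 4.8 t 4.42 F [-0.7 -0.8 -1.1] w 0.440
tcp [0.5057 0.1605 0.3332] yaw 2.80 move [0.3247, -0.1269, 0.2083, 0.0] rows 7.3 t 4.42 F [-0.7 -0.8 -1.1] w 0.440
```

>>> {"api": "servo_tool", "payload": {"commands": [0,-0.125,0.208,0,0.3,0,-0.125,0.208,0,0.3,0.06,-0.125,0.208,0,0.3,0.11,-0.125,0.208,0,0.3,0.11,-0.125,0.208,0,0.3]}}

```text
time_s: 4.83
tcp_pos: [0.4197, 0.0025, 0.2508]
orientation: [[0.002, 0.999, 0.049], [-0.001, 0.049, -0.999], [-1.0, 0.002, 0.001]]
contact_force: [1.8, -0.1, -0.7]
gripper_width: 0.444
```

```bash
python3 h.py .42 0.0 .089 2.8
```

```text
tcp [0.4197 0.0025 0.2508] yaw 2.78 move [0.2158, -0.0002, 0.0031, -0.0001] rows 3.9 t 4.83 F [ 1.8 -0.1 -0.7] w 0.444
```

>>> {"api": "servo_tool", "payload": {"commands": [0.055,0,0,0,0.3,0.11,0,0,0,0.3,0.16,0,0,0,0.3,0.195,0,0,0,0.3,0.207,0,0,0,0.3]}}

```text
time_s: 5.25
tcp_pos: [0.4192, 0.0038, 0.0928]
orientation: [[-0.006, 0.999, 0.048], [0.002, 0.048, -0.999], [-1.0, -0.006, -0.002]]
contact_force: [-0.2, -0.1, 0.6]
gripper_width: 0.441
```

>>> {"api": "servo_tool", "payload": {"commands": [0.005,0,0,0,0.3,0.01,0,0,0,0.3,0.01,0,0,0,0.3]}}

```text
time_s: 5.5
tcp_pos: [0.4211, 0.0035, 0.0887]
orientation: [[0.0, 0.999, 0.049], [-0.0, 0.049, -0.999], [-1.0, 0.0, 0.0]]
contact_force: [0.3, 0.9, -0.2]
gripper_width: 0.438
```

>>> {"api": "servo_tool", "payload": {"commands": [0.003,0,0,0,0.3,0.004,0,0,0,0.3,0.004,0,0,0,0.3]}}

```text
time_s: 5.75
tcp_pos: [0.4214, 0.0034, 0.0866]
orientation: [[0.002, 0.999, 0.049], [-0.001, 0.049, -0.999], [-1.0, 0.002, 0.001]]
contact_force: [-1.4, -0.2, 5.1]
gripper_width: 0.443
```

Contact. Release and retreat.

>>> {"api": "servo_tool", "payload": {"commands": [0,0,0,0,0.75,0,0,0,0,0.75,0,0,0,0,0.75,-0.04,0,0,0,0.75,-0.09,0,0,0,1]}}

```text
time_s: 6.17
tcp_pos: [0.4201, 0.0037, 0.1525]
orientation: [[-0.006, 0.999, 0.048], [0.002, 0.048, -0.999], [-1.0, -0.006, -0.002]]
contact_force: [0.9, 0.4, -0.3]
gripper_width: 0.874
```

```bash
python3 h.py .47 0.161 .33 2.8
```

```text
tcp [0.4201 0.0037 0.1525] yaw 2.78 move [-0.2367, 0.0752, -0.2067, -0.0001] rows 5.8 t 6.17 F [ 0.9  0.4 -0.3] w 0.874
```

>>> {"api": "servo_tool", "payload": {"commands": [-0.055,0,0,0,1,-0.11,0,0,0,1,-0.16,0.02,-0.04,0,1,-0.2,0.06,-0.1,0,1,-0.22,0.07,-0.15,0,1]}}

```text
time_s: 6.58
tcp_pos: [0.462, 0.0961, 0.3093]
orientation: [[0.004, 0.999, 0.046], [-0.0, 0.046, -0.999], [-1.0, 0.004, 0.001]]
contact_force: [0.1, -0.5, 0.9]
gripper_width: 1.002
```

```bash
python3 h.py .47 0.161 .31 2.8
```

```text
tcp [0.462  0.0961 0.3093] yaw 2.65 move [-0.0009, 0.0147, -0.086, -0.0008] rows 1.6 t 6.58 F [ 0.1 -0.5  0.9] w 1.002
```

>>> {"api": "servo_tool", "payload": {"commands": [0,0.015,-0.086,0,1,0,0.015,-0.086,0,1,0,0.015,-0.086,0,1,0,0.015,-0.086,0,1]}}

```text
time_s: 6.92
tcp_pos: [0.4689, 0.1614, 0.3064]
orientation: [[-0.001, 0.999, 0.051], [-0.0, 0.051, -0.999], [-1.0, -0.001, 0.0]]
contact_force: [-0.2, 0.0, 0.7]
gripper_width: 0.998
```

Run:
```python
from h import *
np.set_printoptions(precision=4,suppress=True)
o,i,d=shot('wrist','w4');W=cloud('wrist',d,o);np.save('w4.npy',W)
import pickle;pickle.dump(o,open('o4.pkl','wb'))
print(o['tcp_pos'],o['time_s'])
u,v=proj('wrist',(.505,.161,.15),o);print(u,v)
u=int(u);v=int(v);c=cv2.cvtColor(i,cv2.COLOR_RGB2BGR)[v-60:v+60,u-60:u+60];cv2.imwrite('pics/w4c.png',cv2.resize(c,None,fx=5,fy=5,interpolation=cv2.INTER_CUBIC))
w=W[v-60:v+60,u-60:u+60].reshape(-1,3)
for a,b in [(.151,.162),(.165,.18),(.13,.147)]:
  r=np.hypot(w[:,0]-.505,w[:,1]-.161);s=w[(w[:,2]>a)&(w[:,2]<b)&(r<.036)]
  print(a,len(s),s.min(0),s.max(0),s.mean(0),np.median(s,0))
  if a==.151: print(cv2.minAreaRect(s[:,:2].astype(np.float32)*1000))
```

```text
[0.4689 0.1614 0.3064] 6.9167
324.1757191265129 194.2869388612384
0.151 262 [0.4912 0.1499 0.1512] [0.5179 0.1761 0.158 ] [0.5092 0.1634 0.1556] [0.5101 0.1635 0.1557]
((504.45477294921875, 162.9257354736328), (20.071168899536133, 20.02922248840332), 46.38006591796875)
0.165 816 [0.495  0.1535 0.165 ] [0.5138 0.1724 0.1748] [0.5051 0.163  0.1702] [0.5053 0.163  0.1702]
0.13 5704 [0.4732 0.1314 0.1303] [0.5407 0.1944 0.1466] [0.5066 0.163  0.1397] [0.5087 0.163  0.1399]
```

View pics/w4c.png

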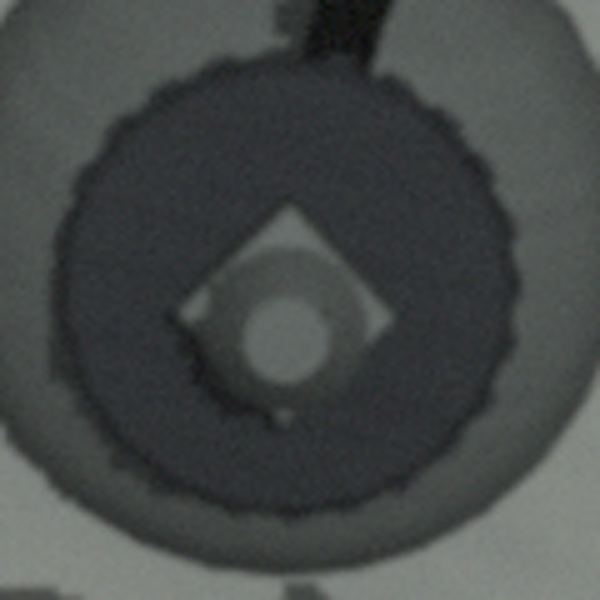

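```bash
python3 - <<'E'
from h import *
import pickle
np.set_printoptions(precision=4,suppress=True)
o=pickle.load(open('o4.pkl','rb'));W=np.load('w4.npy')
f=lambda x,y,z=.156: atz('wrist',264+x/5,134+y/5,z,o)[:2]
L,R,T,B=f(180,317),f(393,320),f(290,203),f(285,420)
print(L,R,T,B,(L+R)/2,(T+B)/2)
a=lambda p:np.degrees(np.arctan2(p[1],p[0]))
print('LR',a(L-R)-45,'TB',a(T-B)-45,'LT',a(T-L),'RT',a(T-R)-90)
im=cv2.imread('pics/w4.png');g=im.max(-1)
r=np.hypot(W[...,0]-.5045,W[...,1]-.163)
m=(r>.06)&(r<.11)&(W[...,2]>.1)&(W[...,0]>.53)&(g<60)&(W[...,2]<.18);p=W[m]
print(len(p),np.median(np.degrees(np.arctan2(p[:,1]-.163,p[:,0]-.5045))))
E
python3 h.py .495 -.1893 .33 2.9
```

```text
[0.5032 0.1759] [0.5042 0.1496] [0.5178 0.1631] [0.4909 0.1623] [0.5037 0.1628] [0.5044 0.1627]
LR 47.09205519454922 TB -43.38266626456976 LT -41.39057155805833 RT -45.36513000108303
1061 -10.231592304286712
tcp [0.4689 0.1605 0.3064] yaw 2.84 move [-0.0313, 0.0116, 0.4676, -0.0003] rows 8.4 t 6.97 F [-0.4 -1.6  0.4] w 1.001
```

>>> {"api": "servo_tool", "payload": {"commands": [-0.03,0.0116,0.467,0,1,-0.03,0.0116,0.467,0,1,-0.03,0.0116,0.467,0,1,-0.03,0.0116,0.467,0,1,-0.03,0.0116,0.467,0,1]}}

```text
time_s: 7.38
tcp_pos: [0.4836, -0.0499, 0.3202]
orientation: [[-0.0, 0.999, 0.047], [-0.0, 0.047, -0.999], [-1.0, -0.0, 0.0]]
contact_force: [1.1, -0.3, 0.2]
gripper_width: 1.003
```

```bash
python3 h.py .495 -.1893 .33 2.9
```

```text
tcp [ 0.4836 -0.0499  0.3202] yaw 2.69 move [-0.013, 0.0065, 0.1864, -0.0012] rows 3.4 t 7.38 F [ 1.1 -0.3  0.2] w 1.003
```

>>> {"api": "servo_tool", "payload": {"commands": [-0.013,0.0065,0.186,0,1,-0.013,0.0065,0.186,0,1,-0.013,0.0065,0.186,0,1,-0.013,0.0065,0.186,0,1,-0.013,0.0065,0.186,0,1]}}

```text
time_s: 7.8
tcp_pos: [0.4954, -0.1902, 0.3294]
orientation: [[-0.0, 0.999, 0.043], [-0.0, 0.043, -0.999], [-1.0, -0.0, 0.0]]
contact_force: [-0.6, 1.3, -0.2]
gripper_width: 0.997
```

```bash
python3 h.py .495 -.1893 .224 2.9
python3 - <<'E'
from h import *
np.set_printoptions(precision=4,suppress=True)
o,i,d=shot('wrist','w5');W=cloud('wrist',d,o)
r=np.hypot(W[...,0]-.4955,W[...,1]+.19)
m=(r<.02)&(W[...,2]>.2)&(W[...,2]<.2125);p=W[m];
if len(p): print(len(p),np.percentile(p,[1,99],axis=0),p.mean(0))
E
```

```text
tcp [ 0.4954 -0.1902  0.3294] yaw 2.44 move [0.1405, -0.0004, -0.0013, -0.0026] rows 2.5 t 7.80 F [-0.6  1.3 -0.2] w 0.997
2250 [[ 0.4766 -0.203   0.2008]
 [ 0.5144 -0.1758  0.2094]] [ 0.4967 -0.1894  0.2067]
```

View pics/w5.png

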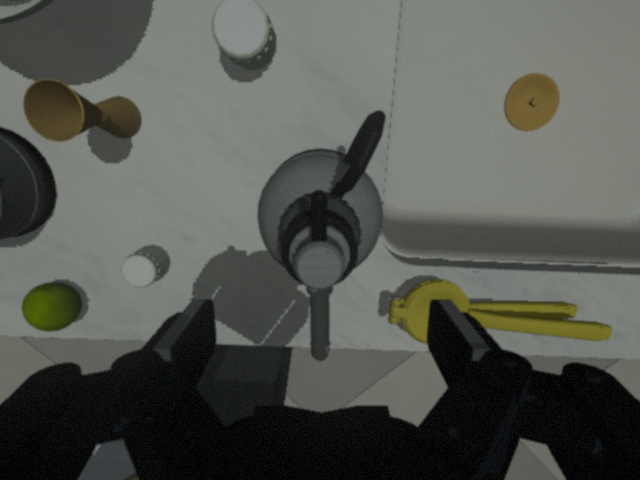

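>>> {"api": "servo_tool", "payload": {"commands": [0.05,0,-0.0012,-0.002,1,0.1,0,-0.0012,-0.002,1,0.133,0,-0.0012,-0.002,1,0.142,0,-0.0012,-0.002,1,0.142,0,-0.0012,-0.002,1]}}

```text
time_s: 8.27
tcp_pos: [0.4955, -0.1839, 0.2222]
orientation: [[-0.003, 0.998, 0.056], [0.002, 0.056, -0.998], [-1.0, -0.003, -0.002]]
contact_force: [0.8, -0.1, 0.3]
gripper_width: 0.998
```

>>> {"api": "servo_tool", "payload": {"commands": [0,0,0,0,0.4,0,0,0,0,0.4,0,0,0,0,0.4,0,0,0,0,0.4,0,0,0,0,0.4], "force": 50}}

```text
time_s: 8.68
tcp_pos: [0.4969, -0.1872, 0.2262]
orientation: [[0.005, 0.998, 0.055], [-0.008, 0.055, -0.998], [-1.0, 0.005, 0.008]]
contact_force: [-2.2, -9.0, 8.3]
gripper_width: 0.55
```

Run:
```python
from h import *
np.set_printoptions(precision=4,suppress=True)
for k in range(2):
    o,i,d=shot('wrist','w6');print(o['tcp_pos'],o['contact_force'],o['ft_torque'],o['gripper_width'])
```

```text
[ 0.4969 -0.1872  0.2262] [-2.1591 -8.9801  8.336 ] [-1.6534  0.3516  0.0057] 0.5504905324965867
[ 0.4969 -0.1872  0.2262] [-1.3014 -9.2211  8.3989] [-1.6373  0.3215  0.0247] 0.5518254178487652
```

View pics/w6.png

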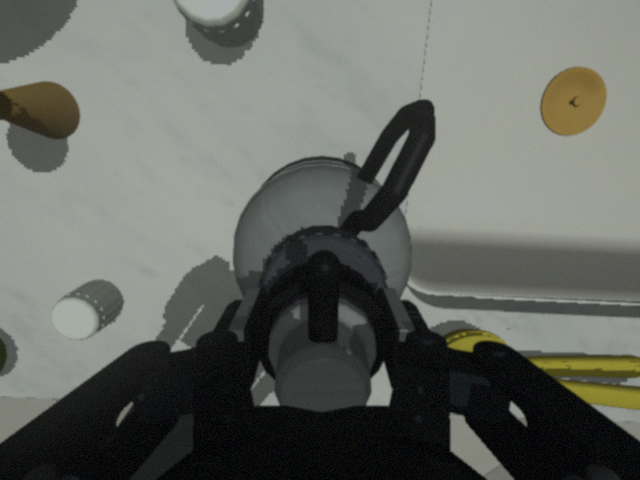

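>>> {"api": "servo_tool", "payload": {"commands": [0,0,0.003,0,0.4,-0.004,0,0.003,0,0.4,-0.008,0,0.003,0,0.4,-0.008,0,0.003,0,0.4], "force": 70}}

```text
time_s: 9.12
tcp_pos: [0.4962, -0.1877, 0.2296]
orientation: [[0.0, 0.998, 0.055], [-0.001, 0.055, -0.998], [-1.0, 0.0, 0.001]]
contact_force: [0.9, -5.2, -8.2]
gripper_width: 0.541
```

>>> {"api": "servo_tool", "payload": {"commands": [-0.004,0,0.001,0,0.4,-0.008,0,0.001,0,0.4,-0.012,0,0.001,0,0.4,-0.016,0,0.001,0,0.4,-0.016,0,0.001,0,0.4]}}

```text
time_s: 9.53
tcp_pos: [0.4963, -0.1879, 0.242]
orientation: [[0.001, 0.998, 0.055], [-0.0, 0.055, -0.998], [-1.0, 0.001, 0.0]]
contact_force: [-0.5, -1.2, -3.5]
gripper_width: 0.542
```

>>> {"api": "servo_tool", "payload": {"commands": [-0.02,0,0,0,0.4,-0.04,0,0,0,0.4,-0.065,0,0,0,0.4,-0.1,0,0,0,0.4,-0.12,0,0,0,0.4]}}

```text
time_s: 9.95
tcp_pos: [0.4962, -0.1876, 0.3336]
orientation: [[0.002, 0.998, 0.055], [-0.0, 0.055, -0.998], [-1.0, 0.002, 0.001]]
contact_force: [-0.2, 0.0, -3.5]
gripper_width: 0.544
```

```bash
python3 - <<'E'
from h import *
np.set_printoptions(precision=4,suppress=True)
o,i,d=shot('wrist','w7');print(o['tcp_pos'],o['contact_force'],o['ft_torque'],o['gripper_width'])
o,i,d=shot('scene','s7')
import cv2
u,v=map(int,proj('scene',(.495,-.19,.24)));im=cv2.imread('pics/s7.png');print(u,v);cv2.imwrite('pics/s7c.png',cv2.resize(im[v-70:v+90,u-100:u+100],None,fx=3.5,fy=3.5))
E
python3 h.py .495 .163 .335 -43.4
```

```text
[ 0.4962 -0.1876  0.3336] [-0.1574  0.0417 -3.5294] [-0.0077 -0.0412 -0.0137] 0.5443041527950454
360 177
tcp [ 0.4965 -0.1879  0.3336] yaw 3.17 move [-0.0029, 0.0239, -0.4672, 0.2587] rows 8.4 t 10.05 F [-0.8  1.5 -3.4] w 0.541
```

View pics/w7.png

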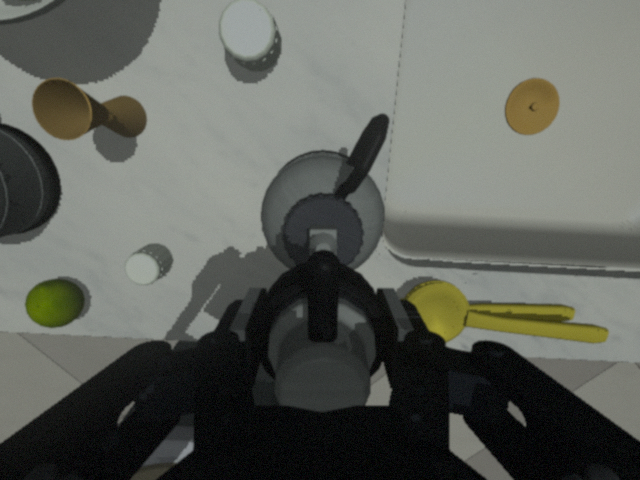

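View pics/s7c.png

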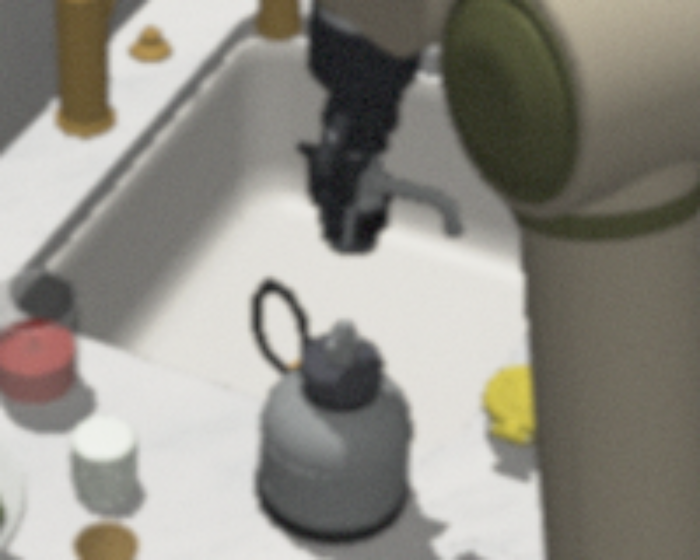

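>>> {"api": "servo_tool", "payload": {"commands": [-0.003,0.024,-0.467,0.258,0.4,-0.003,0.024,-0.467,0.258,0.4,-0.003,0.024,-0.467,0.258,0.4,-0.003,0.024,-0.467,0.258,0.4,-0.003,0.024,-0.467,0.258,0.4]}}

```text
time_s: 10.47
tcp_pos: [0.4952, 0.0032, 0.331]
orientation: [[-0.003, 0.869, -0.495], [0.001, -0.495, -0.869], [-1.0, -0.003, 0.0]]
contact_force: [0.6, -1.1, -3.6]
gripper_width: 0.547
```

```bash
python3 h.py .505 .1635 .335 -43.3
```

```text
tcp [0.4952 0.0032 0.331 ] yaw -29.69 move [-0.0051, -0.0945, -0.1921, 0.0756] rows 3.9 t 10.47 F [ 0.6 -1.1 -3.6] w 0.547
```

>>> {"api": "servo_tool", "payload": {"commands": [-0.005,-0.0945,-0.192,0.0756,0.4,-0.005,-0.0945,-0.192,0.0756,0.4,-0.005,-0.0945,-0.192,0.0756,0.4,-0.005,-0.0945,-0.192,0.0756,0.4,-0.005,-0.0945,-0.192,0.0756,0.4]}}

```text
time_s: 10.88
tcp_pos: [0.5038, 0.167, 0.3347]
orientation: [[-0.003, 0.735, -0.678], [0.002, -0.678, -0.735], [-1.0, -0.004, 0.0]]
contact_force: [-0.6, -0.5, -4.2]
gripper_width: 0.539
```

>>> {"api": "servo_tool", "payload": {"commands": [0,0,0,0,0.4]}}

```text
time_s: 10.97
tcp_pos: [0.5041, 0.1638, 0.3346]
orientation: [[-0.003, 0.735, -0.679], [0.0, -0.679, -0.735], [-1.0, -0.002, 0.002]]
contact_force: [-0.7, 0.1, -3.5]
gripper_width: 0.542
```

```bash
python3 h.py .505 .1635 .265 -43.3
python3 - <<'E'
from h import *
o,i,d=shot('wrist','w8')
E
```

```text
tcp [0.5041 0.1638 0.3346] yaw -42.73 move [0.0928, 0.0013, -0.0007, 0.0032] rows 1.7 t 10.97 F [-0.7  0.1 -3.5] w 0.542
```

View pics/w8.png

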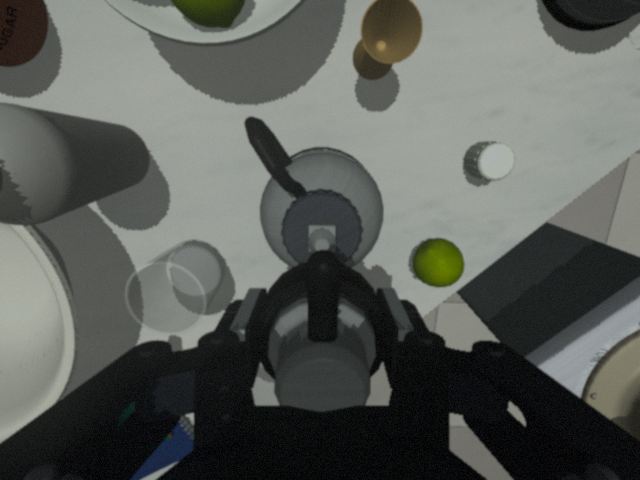

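>>> {"api": "servo_tool", "payload": {"commands": [0.04,0.001,0,0.002,0.4,0.075,0.001,0,0.002,0.4,0.09,0.001,0,0.002,0.4,0.098,0.001,0,0.002,0.4,0.106,0.001,0,0.002,0.4]}}

```text
time_s: 11.43
tcp_pos: [0.5056, 0.1598, 0.2561]
orientation: [[-0.001, 0.726, -0.687], [-0.0, -0.687, -0.726], [-1.0, -0.001, 0.001]]
contact_force: [0.8, -0.8, -3.4]
gripper_width: 0.54
```

>>> {"api": "servo_tool", "payload": {"commands": [0.006,0,0,0,0.4,0.012,0,0,0,0.4,0.012,0,0,0,0.4]}}

```text
time_s: 11.68
tcp_pos: [0.5055, 0.1607, 0.2474]
orientation: [[-0.0, 0.727, -0.687], [-0.0, -0.687, -0.727], [-1.0, -0.0, 0.0]]
contact_force: [-0.1, 0.8, -3.8]
gripper_width: 0.54
```

>>> {"api": "servo_tool", "payload": {"commands": [0.006,0,0,0,0.4,0.012,0,0,0,0.4,0.012,0,0,0,0.4]}}

```text
time_s: 11.93
tcp_pos: [0.5052, 0.161, 0.238]
orientation: [[-0.001, 0.727, -0.686], [-0.0, -0.686, -0.727], [-1.0, -0.001, 0.001]]
contact_force: [-0.6, -0.7, -4.4]
gripper_width: 0.54
```

>>> {"api": "servo_tool", "payload": {"commands": [0.003,0,0,0,0.4,0.006,0,0,0,0.4,0.006,0,0,0,0.4]}}

```text
time_s: 12.18
tcp_pos: [0.5058, 0.1612, 0.2352]
orientation: [[0.002, 0.727, -0.686], [0.001, -0.686, -0.727], [-1.0, 0.001, -0.002]]
contact_force: [-2.3, 0.7, 5.9]
gripper_width: 0.542
```

>>> {"api": "servo_tool", "payload": {"commands": [0,0,0,0,1,0,0,0,0,1,0,0,0,0,1,0,0,0,0,1,-0.02,0,0,0,1]}}

```text
time_s: 12.6
tcp_pos: [0.5048, 0.1608, 0.2472]
orientation: [[-0.005, 0.727, -0.686], [-0.0, -0.686, -0.727], [-1.0, -0.003, 0.004]]
contact_force: [-0.7, -0.2, -0.2]
gripper_width: 1.0
```

>>> {"api": "servo_tool", "payload": {"commands": [-0.05,0,0,0,1,-0.1,0,0,0,1,-0.12,-0.002,0,0,0,-0.12,-0.002,0,0,0,-0.12,-0.002,0,0,0]}}

```text
time_s: 13.02
tcp_pos: [0.5043, 0.162, 0.3394]
orientation: [[0.001, 0.727, -0.686], [0.0, -0.686, -0.727], [-1.0, 0.001, -0.001]]
contact_force: [-0.2, -0.0, -0.2]
gripper_width: 0.603
```

Run:
```python
from h import *
np.set_printoptions(precision=4,suppress=True)
o,i,d=shot('wrist','w9');print(o['tcp_pos'],o['contact_force'],o['gripper_width']);W=cloud('wrist',d,o)
r=np.hypot(W[...,0]-.5045,W[...,1]-.1625)
m=(r<.016)&(W[...,2]>.2)&(W[...,2]<.235);p=W[m];
if len(p): print(len(p),np.percentile(p,[1,50,99],axis=0),p.mean(0))
o,i,d=shot('scene','s9')
u,v=map(int,proj('scene',(.505,.163,.2)));im=cv2.imread('pics/s9.png');cv2.imwrite('pics/s9c.png',cv2.resize(im[v-70:v+90,u-100:u+100],None,fx=3.5,fy=3.5))
```

```text
[0.5043 0.162  0.3394] [-0.2271 -0.0057 -0.2266] 0.603493315998258
2129 [[0.4895 0.1499 0.2014]
 [0.5042 0.162  0.2169]
 [0.5161 0.1769 0.219 ]] [0.504  0.1622 0.2156]
```

View pics/w9.png

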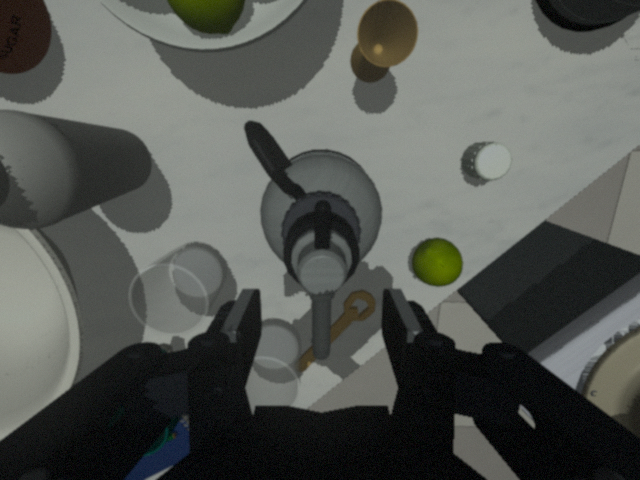

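View pics/s9c.png

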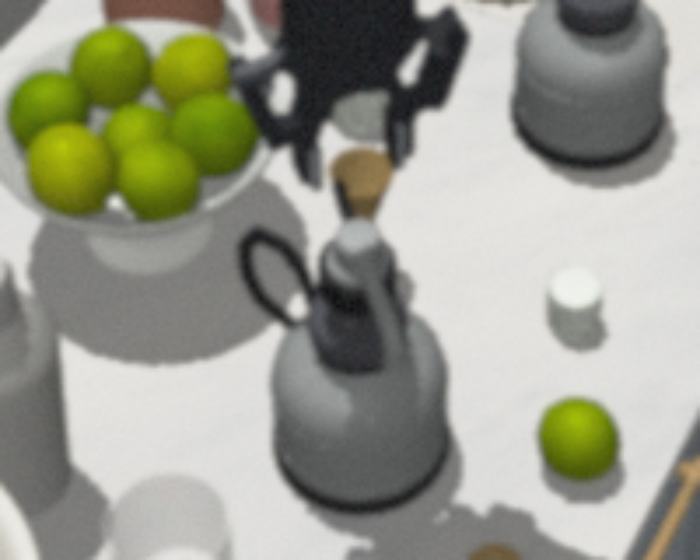

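```bash
python3 h.py .5035 .1632 .30 -43.4
```

```text
tcp [0.5041 0.1619 0.3378] yaw -43.34 move [0.0504, -0.0017, -0.0008, 0.0004] rows 0.9 t 13.12 F [-0.4 -0.7  0.3] w 0.424
```

>>> {"api": "servo_tool", "payload": {"commands": [0,-0.0015,-0.001,0,0,0,-0.0015,-0.001,0,0,0,-0.0015,-0.001,0,0,0,-0.0015,-0.001,0,0,0.05,-0.0015,-0.001,0,0], "force": 60}}

```text
time_s: 13.53
tcp_pos: [0.506, 0.1636, 0.3068]
orientation: [[0.012, 0.727, -0.686], [0.001, -0.686, -0.727], [-1.0, 0.008, -0.009]]
contact_force: [1.7, 0.1, 0.2]
gripper_width: -0.002
```

>>> {"api": "servo_tool", "payload": {"commands": [0,0,0,0,0,0.004,0,0,0,0,0.008,0,0,0,0]}}

```text
time_s: 13.78
tcp_pos: [0.5045, 0.1634, 0.2967]
orientation: [[0.001, 0.727, -0.686], [0.0, -0.686, -0.727], [-1.0, 0.001, -0.001]]
contact_force: [-0.3, -0.3, -0.6]
gripper_width: -0.001
```

>>> {"api": "servo_tool", "payload": {"commands": [0.004,0,0,0,0,0.007,0,0,0,0,0.01,0,0,0,0]}}

```text
time_s: 14.03
tcp_pos: [0.5045, 0.1633, 0.2892]
orientation: [[0.003, 0.727, -0.686], [0.0, -0.686, -0.727], [-1.0, 0.002, -0.002]]
contact_force: [1.7, -0.5, 6.3]
gripper_width: -0.001
```

>>> {"api": "servo_tool", "payload": {"commands": [0.003,0,0,0,0,0.005,0,0,0,0]}}

```text
time_s: 14.2
tcp_pos: [0.5043, 0.1633, 0.285]
orientation: [[0.001, 0.727, -0.686], [0.0, -0.686, -0.727], [-1.0, 0.001, -0.001]]
contact_force: [-0.3, -0.0, -0.5]
gripper_width: -0.005
```

>>> {"api": "servo_tool", "payload": {"commands": [0.003,0,0,0,0,0.006,0,0,0,0,0.006,0,0,0,0]}}

```text
time_s: 14.45
tcp_pos: [0.5043, 0.1633, 0.2807]
orientation: [[0.002, 0.727, -0.686], [0.0, -0.686, -0.727], [-1.0, 0.001, -0.001]]
contact_force: [0.8, -0.9, 5.7]
gripper_width: 0.0
```

>>> {"api": "servo_tool", "payload": {"commands": [0.003,0,0,0,0,0.003,0,0,0,0]}}

```text
time_s: 14.62
tcp_pos: [0.5045, 0.1634, 0.2805]
orientation: [[0.005, 0.727, -0.686], [0.0, -0.686, -0.727], [-1.0, 0.003, -0.003]]
contact_force: [-4.9, -0.4, 21.2]
gripper_width: 0.004
```

>>> {"api": "servo_tool", "payload": {"commands": [-0.02,0,0,0,0,-0.06,0,0,0,0,-0.08,0,0,0,1,-0.08,0,0,0,1]}}

```text
time_s: 14.95
tcp_pos: [0.5047, 0.1635, 0.3409]
orientation: [[0.006, 0.727, -0.686], [0.001, -0.686, -0.727], [-1.0, 0.004, -0.005]]
contact_force: [-0.5, -0.3, -0.4]
gripper_width: 0.274
```

```bash
python3 - <<'E'
from h import *
np.set_printoptions(precision=4,suppress=True)
o,i,d=shot('wrist','w10');print(o['tcp_pos'],o['contact_force'],o['gripper_width']);W=cloud('wrist',d,o)
r=np.hypot(W[...,0]-.504,W[...,1]-.163)
m=(r<.014)&(W[...,2]>.19)&(W[...,2]<.235);p=W[m];
if len(p): print(len(p),np.percentile(p,[1,50,99],axis=0),p.mean(0))
# collar top ring
m=(r>.0205)&(r<.025)&(W[...,2]>.15)&(W[...,2]<.2);print('collar',m.sum(),np.percentile(W[m][:,2],[5,25,50,75,95]))
W5=None
o,i,d=shot('scene','s10')
u,v=map(int,proj('scene',(.505,.163,.18)));im=cv2.imread('pics/s10.png');cv2.imwrite('pics/s10c.png',cv2.resize(im[v-60:v+60,u-70:u+70],None,fx=5,fy=5))
W=cloud('scene',d);s=(abs(W[...,0]-.42)<.03)&(abs(W[...,1]-.003)<.03)&(W[...,2]>.02);p=W[s];print('cap',p.min(0),p.max(0))
for b in viewer.boxes_of('scene','dust_cap')[:3]:print(b)
E
python3 h.py .42 .003 .30 3
```

```text
[0.5047 0.1635 0.3409] [-0.5338 -0.3167 -0.3667] 0.27406299032659376
1523 [[0.4921 0.1498 0.2049]
 [0.5049 0.1621 0.2078]
 [0.5172 0.1756 0.2094]] [0.5049 0.1623 0.2077]
collar 1033 [0.1656 0.1773 0.1779 0.1784 0.197 ]
cap [ 0.4001 -0.013   0.0207] [0.4391 0.0283 0.0479]
{'extent': [290.6, 249.1, 10.7, 6.7], 'p': 0.6}
{'extent': [351.0, 301.4, 15.7, 22.1], 'p': 0.5}
{'extent': [353.4, 339.8, 23.7, 28.0], 'p': 0.5}
tcp [0.5038 0.1633 0.3367] yaw -43.34 move [0.0491, 0.0654, 0.2321, -0.2574] rows 6.5 t 15.10 F [-0.6 -0.5  0.4] w 0.537
```

View pics/s10c.png

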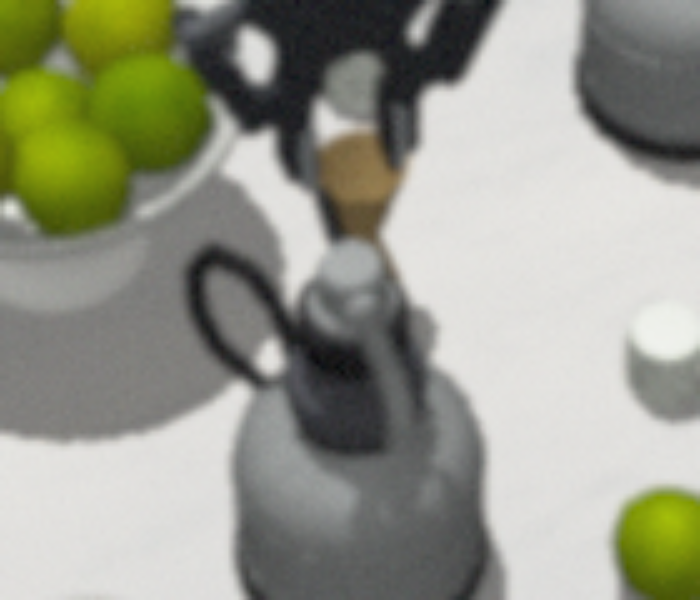

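View pics/w10.png

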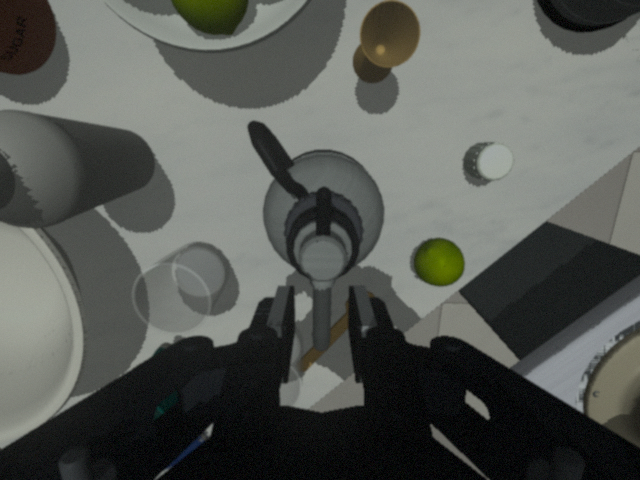

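>>> {"api": "servo_tool", "payload": {"commands": [0,0.065,0.232,-0.257,1,0,0.065,0.232,-0.257,1,0,0.065,0.232,-0.257,1,0,0.065,0.232,-0.257,1,0,0.065,0.232,-0.257,1]}}

```text
time_s: 15.52
tcp_pos: [0.4201, 0.0044, 0.3365]
orientation: [[-0.003, 0.981, -0.192], [0.0, -0.192, -0.981], [-1.0, -0.003, 0.0]]
contact_force: [0.6, 0.7, -0.0]
gripper_width: 1.0
```

```bash
python3 h.py .42 .0035 .25 3
```

```text
tcp [0.4201 0.0044 0.3365] yaw -11.09 move [0.1153, 0.0004, 0.0011, -0.0783] rows 2.1 t 15.52 F [ 0.6  0.7 -0. ] w 1.000
```

>>> {"api": "servo_tool", "payload": {"commands": [0.05,0,0.001,-0.078,1,0.1,0,0.001,-0.078,1,0.15,0,0.001,-0.078,1,0.2,0,0.001,-0.078,1,0.25,0,0.001,-0.078,1]}}

```text
time_s: 15.93
tcp_pos: [0.4204, 0.0052, 0.148]
orientation: [[-0.001, 0.999, 0.046], [0.0, 0.046, -0.999], [-1.0, -0.001, -0.0]]
contact_force: [2.1, 0.6, -0.6]
gripper_width: 1.003
```

```bash
python3 h.py .4205 .0035 .0885 3
```

```text
tcp [0.4204 0.0052 0.148 ] yaw 2.64 move [0.0793, 0.0002, 0.0022, -0.002] rows 1.4 t 15.93 F [ 2.1  0.6 -0.6] w 1.003
```

>>> {"api": "servo_tool", "payload": {"commands": [0.04,0,0.001,0,1,0.07,0,0.001,0,1,0.077,0,0.001,0,1,0.077,0,0.001,0,1,0.077,0,0.001,0,1]}}

```text
time_s: 16.35
tcp_pos: [0.4215, 0.0042, 0.0929]
orientation: [[-0.0, 0.999, 0.046], [0.0, 0.046, -0.999], [-1.0, -0.0, -0.0]]
contact_force: [-0.0, 0.8, -0.2]
gripper_width: 0.999
```

>>> {"api": "servo_tool", "payload": {"commands": [0,0,0,0,0.3,0,0,0,0,0.3,0,0,0,0,0.3,0,0,0,0,0.3,0,0,0,0,0.3], "force": 25}}

```text
time_s: 16.77
tcp_pos: [0.4217, 0.0042, 0.0933]
orientation: [[0.001, 0.999, 0.047], [-0.0, 0.047, -0.999], [-1.0, 0.001, 0.0]]
contact_force: [-1.6, 0.6, 9.1]
gripper_width: 0.438
```

>>> {"api": "servo_tool", "payload": {"commands": [0,0,0,0,0.3,-0.05,0,0,0,0.3,-0.1,0,0,0,0.3,-0.15,0,0,0,0.3,-0.2,0,0,0,0.3]}}

```text
time_s: 17.18
tcp_pos: [0.4209, 0.0044, 0.2446]
orientation: [[0.0, 0.999, 0.046], [0.0, 0.046, -0.999], [-1.0, 0.0, -0.0]]
contact_force: [0.8, -0.8, -0.0]
gripper_width: 0.438
```

```bash
python3 h.py .4955 -.1885 .335 3
```

```text
tcp [0.4209 0.0044 0.2446] yaw 2.66 move [-0.1205, 0.0874, 0.2616, -0.0019] rows 5.4 t 17.18 F [ 0.8 -0.8 -0. ] w 0.438
```

>>> {"api": "servo_tool", "payload": {"commands": [-0.05,0,0,0,0.3,-0.1,0,0.02,0,0.3,-0.12,0.03,0.07,0,0.3,-0.12,0.05,0.12,0,0.3,-0.12,0.07,0.17,0,0.3]}}

```text
time_s: 17.6
tcp_pos: [0.4795, -0.1203, 0.3344]
orientation: [[0.003, 0.999, 0.048], [-0.002, 0.048, -0.999], [-1.0, 0.003, 0.002]]
contact_force: [1.1, 0.2, -0.2]
gripper_width: 0.44
```

```bash
python3 h.py .4955 -.1885 .335 3
```

```text
tcp [ 0.4795 -0.1203  0.3344] yaw 2.73 move [-0.0006, 0.0169, 0.0918, -0.0015] rows 1.7 t 17.60 F [ 1.1  0.2 -0.2] w 0.440
```

>>> {"api": "servo_tool", "payload": {"commands": [0,0.017,0.092,0,0.3,0,0.017,0.092,0,0.3,0,0.017,0.092,0,0.3]}}

```text
time_s: 17.85
tcp_pos: [0.4956, -0.1921, 0.3317]
orientation: [[-0.001, 0.999, 0.042], [-0.001, 0.042, -0.999], [-1.0, -0.001, 0.001]]
contact_force: [-1.0, 0.5, -0.4]
gripper_width: 0.437
```

```bash
python3 - <<'E'
from h import *
o,i,d=shot('wrist','w11');print(o['tcp_pos'],o['time_s'])
E
python3 h.py .4955 -.1885 .233 3
```

```text
[ 0.49558542 -0.1920758   0.33169825] 17.85
tcp [ 0.4951 -0.1897  0.3319] yaw 2.48 move [0.1318, 0.0007, -0.0015, -0.0029] rows 2.4 t 17.90 F [-0.2  0.5 -0.3] w 0.437
```

View pics/w11.png

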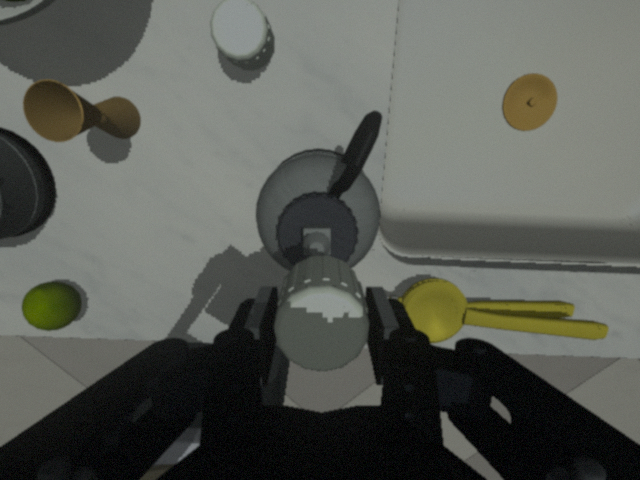

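>>> {"api": "servo_tool", "payload": {"commands": [0.03,0.0006,-0.002,-0.002,0.3,0.03,0.0006,-0.002,-0.002,0.3,0.03,0.0006,-0.002,-0.002,0.3]}}

```text
time_s: 18.15
tcp_pos: [0.495, -0.1849, 0.3099]
orientation: [[-0.002, 0.999, 0.053], [0.001, 0.053, -0.999], [-1.0, -0.002, -0.001]]
contact_force: [-0.4, 1.0, 0.5]
gripper_width: 0.436
```

```bash
python3 - <<'E'
from h import *
np.set_printoptions(precision=4,suppress=True)
o,i,d=shot('wrist','w12');print(o['tcp_pos'],o['time_s']);W=cloud('wrist',d,o)
r=np.hypot(W[...,0]-.4955,W[...,1]+.189)
m=(r<.036)&(W[...,2]>.13)&(W[...,2]<.146);p=W[m];print('lid',np.percentile(p,[.5,99.5],axis=0))
m=(r<.02)&(W[...,2]>.15)&(W[...,2]<.16);p=W[m];print('foot',len(p),np.percentile(p,[1,99],axis=0),p[:,1].min()/2+p[:,1].max()/2)
im=cv2.imread('pics/w12.png');cv2.imwrite('pics/w12c.png',cv2.resize(im[170:390,210:430],None,fx=2.7,fy=2.7))
E
python3 h.py .4955 -.188 .233 3
```

```text
[ 0.495  -0.1849  0.3099] 18.15
lid [[ 0.4768 -0.2197  0.1314]
 [ 0.5264 -0.1593  0.1438]]
foot 300 [[ 0.4946 -0.1993  0.1501]
 [ 0.5053 -0.1793  0.1571]] -0.18927262697693556
tcp [ 0.4953 -0.1851  0.3107] yaw 3.07 move [0.1036, 0.0, 0.0039, 0.0004] rows 1.9 t 18.20 F [0.3 0.  0.6] w 0.440
```

View pics/w12c.png

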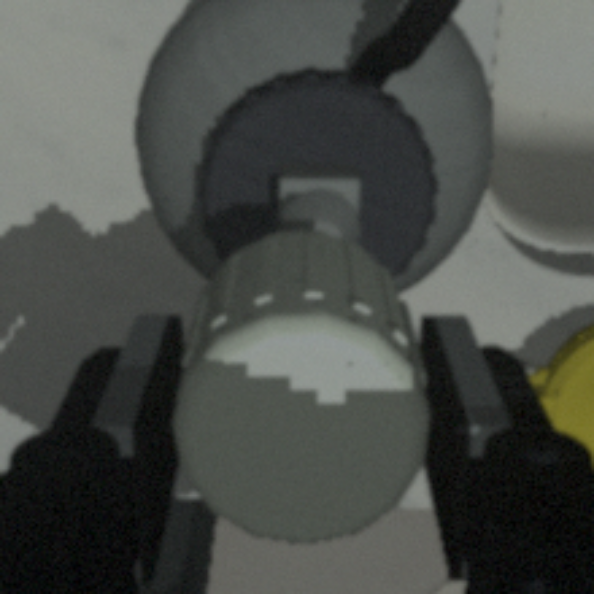

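>>> {"api": "servo_tool", "payload": {"commands": [0.03,0,0.0045,0,0.3,0.03,0,0.0045,0,0.3,0.03,0,0.0045,0,0.3,0.03,0,0.0045,0,0.3]}}

```text
time_s: 18.53
tcp_pos: [0.4958, -0.1891, 0.2888]
orientation: [[0.001, 0.999, 0.053], [-0.001, 0.053, -0.999], [-1.0, 0.001, 0.001]]
contact_force: [-0.4, 0.5, -0.1]
gripper_width: 0.436
```

```bash
python3 - <<'E'
from h import *
np.set_printoptions(precision=4,suppress=True)
o,i,d=shot('wrist','w13');print(o['tcp_pos'],o['time_s'])
im=cv2.imread('pics/w13.png');cv2.imwrite('pics/w13c.png',cv2.resize(im[170:390,210:430],None,fx=2.7,fy=2.7))
print(proj('wrist',(.4955,-.1893,.156),o))
E
python3 h.py .4955 -.1885 .233 3
```

```text
[ 0.4958 -0.1891  0.2888] 18.5333
[320.695  261.2615]
tcp [ 0.4959 -0.1892  0.2889] yaw 3.03 move [0.0745, -0.0006, -0.0011, 0.0002] rows 1.3 t 18.58 F [-0.  -0.7  0.1] w 0.442
```

View pics/w13c.png

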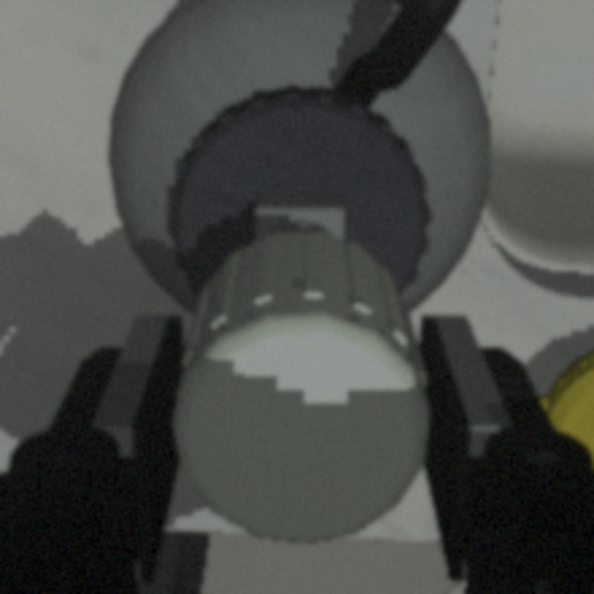

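>>> {"api": "servo_tool", "payload": {"commands": [0.015,0,0,0,0.3,0.03,0,0,0,0.3,0.04,0,0,0,0.3,0.05,0,0,0,0.3,0.055,0,0,0,0.3]}}

```text
time_s: 19.0
tcp_pos: [0.4956, -0.1892, 0.2458]
orientation: [[-0.0, 0.999, 0.053], [0.0, 0.053, -0.999], [-1.0, -0.0, -0.0]]
contact_force: [-0.8, 0.6, -0.2]
gripper_width: 0.437
```

>>> {"api": "servo_tool", "payload": {"commands": [0.006,0,0,0,0.3,0.012,0,0,0,0.3,0.016,0,0,0,0.3,0.016,0,0,0,0.3]}}

```text
time_s: 19.33
tcp_pos: [0.4955, -0.1893, 0.2338]
orientation: [[-0.001, 0.999, 0.053], [0.0, 0.053, -0.999], [-1.0, -0.001, -0.0]]
contact_force: [-0.2, 0.4, -0.3]
gripper_width: 0.44
```

>>> {"api": "servo_tool", "payload": {"commands": [0.002,0,0,0,0.3,0.004,0,0,0,0.3,0.004,0,0,0,0.3]}}

```text
time_s: 19.58
tcp_pos: [0.4957, -0.1893, 0.2333]
orientation: [[0.002, 0.999, 0.053], [-0.002, 0.053, -0.999], [-1.0, 0.002, 0.002]]
contact_force: [-5.5, 2.1, 14.3]
gripper_width: 0.438
```

Firm contact at the lid height. Release and retreat.

>>> {"api": "servo_tool", "payload": {"commands": [-0.002,0,0,0,1,-0.002,0,0,0,1,-0.002,0,0,0,1,-0.002,0,0,0,1,-0.04,0,0,0,1]}}

```text
time_s: 20.0
tcp_pos: [0.4944, -0.1886, 0.2572]
orientation: [[-0.008, 0.999, 0.052], [0.005, 0.053, -0.999], [-1.0, -0.008, -0.006]]
contact_force: [-0.1, -0.2, -0.9]
gripper_width: 1.0
```

>>> {"api": "servo_tool", "payload": {"commands": [-0.05,0,0,0,1,-0.1,0,0,0,1,-0.12,-0.03,0,0,1,-0.12,-0.05,0,0,1,-0.12,-0.05,0,0,1]}}

```text
time_s: 20.42
tcp_pos: [0.4567, -0.1912, 0.3524]
orientation: [[0.001, 0.999, 0.052], [-0.001, 0.052, -0.999], [-1.0, 0.001, 0.001]]
contact_force: [0.4, -0.2, 0.8]
gripper_width: 1.003
```

Run:
```python
from h import *
np.set_printoptions(precision=4,suppress=True)
o,i,d=shot('wrist','w14');print(o['tcp_pos'],o['time_s'],o['contact_force']);W=cloud('wrist',d,o)
r=np.hypot(W[...,0]-.4955,W[...,1]+.189)
m=(r<.025)&(W[...,2]>.17)&(W[...,2]<.22);p=W[m];print('captop',len(p),np.percentile(p,[1,50,99],axis=0))
for c in ['scene','top']:
    o,i,d=shot(c,c+'14')
    W=cloud(c,d)
    r=np.hypot(W[...,0]-.504,W[...,1]-.163);m=(r<.012)&(W[...,2]>.19)&(W[...,2]<.23);print(c,'taptop',np.median(W[m],0))
    r=np.hypot(W[...,0]-.495,W[...,1]+.189);m=(r<.015)&(W[...,2]>.165)&(W[...,2]<.2);print(c,'captop',m.sum(),np.median(W[m],0) if m.any() else 0)
```

```text
[ 0.4567 -0.1912  0.3524] 20.4167 [ 0.3588 -0.1713  0.7894]
captop 2412 [[ 0.477  -0.2077  0.1717]
 [ 0.4954 -0.1902  0.1805]
 [ 0.5123 -0.1726  0.1822]]
scene taptop [0.5032 0.1648 0.209 ]
scene captop 77 [ 0.4949 -0.1887  0.1818]
top taptop [0.5036 0.1627 0.2085]
top captop 0 0
```

View pics/w14.png

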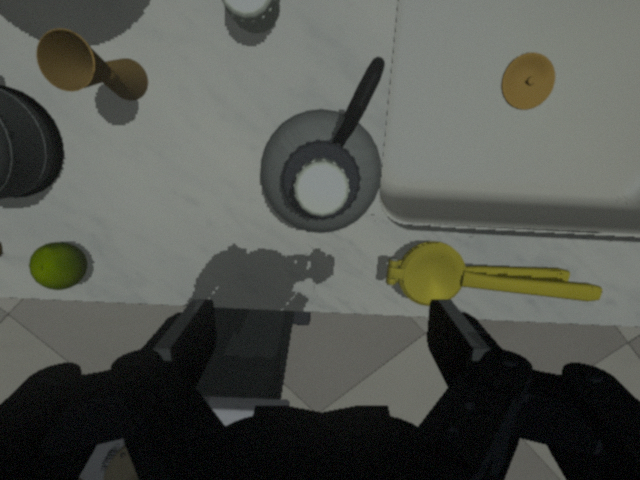

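View pics/scene14.png

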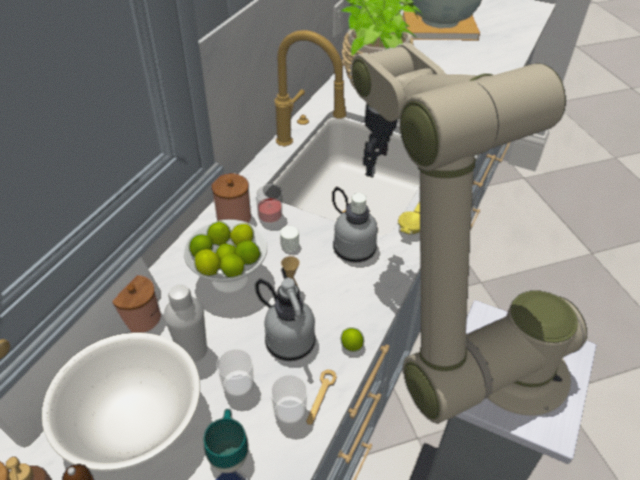

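View pics/top14.png

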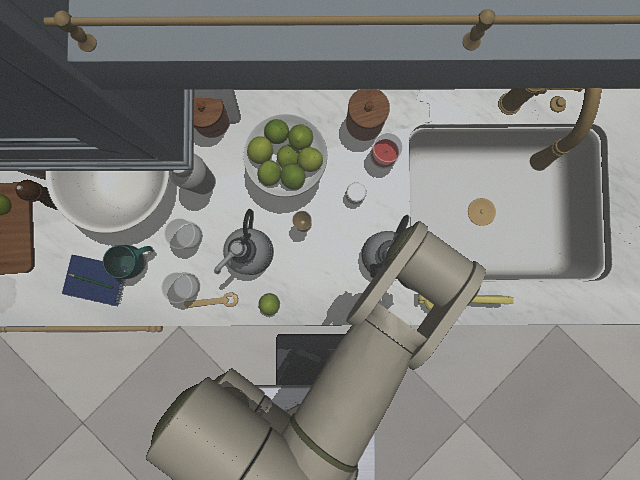

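```bash
python3 -c "
from workcell import finish_job
print(finish_job())"
```

```text
the job is handed in; nothing more can be done
None
```

The job is handed in at about 20.6 s on the clock, well under the 72 s limit. No verdict came back.

1. **Cap off:** I lifted the small dust cap off the fresh keg and parked it on the worktop.
2. **Tap off:** I pulled the collar up and drew the tap off the empty keg. The pull force then fell to about 3.5 N, which is just the tap's weight.
3. **Tap on:** I turned the tap to the fresh keg's square foot, at about -43.5°. That leaves the spout on the side away from the handle, about 33° off directly opposite. It dropped over the foot, and I pressed it home on its flat top.
4. **Cap on:** I set the cap down over the empty keg's post.

**Last checks:**
- **Tap:** The wrist camera put its top at 207.7 mm, against 208 mm when fully home, and the collar rim at 178 mm, which is fully down. The scene and top cameras read its top at 209 and 208.5 mm.
- **Cap:** Its top reads 180.5 mm from the wrist camera and 181.8 mm from the scene camera, against 181 mm when seated. The top camera could not see it because the arm was in the way.
- **Other things:** The pictures show them in their places, and the gripper is clear and open.

**Worth knowing:**
- The final press peaked at 21 N, above the suggested 10 to 15 N.
- I did not pull on the tap to test the lock. I inferred it from the push force dropping away partway down and from the final heights.

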